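# Latch the upright tool case

### The arm

A 6-joint arm with a two-finger parallel gripper is mounted at the origin on a cart in front of the work surface, level with it; the furniture and walls round the work are solid. World frame = base frame: x ahead of the robot, y to its left, z up, the work surface at z = 0. Lengths are in m, angles in rad, forces in N, time in s.
With the tool pointing down it reaches from about 0.3 to 0.775 m from the base axis. Payload 14.6 kg.
Tool frame: the origin (TCP) lies midway between the tips of the shut fingers; the grasp point (between the pads) lies 19 mm behind it (ctrl.grip_depth is the z of the grasp point in the tool frame, in m); z points along the fingers, y is the line along which they close (so a half turn about z gives the same grasp; the last joint's range is limited). The gripper opens to 94 mm and grips with 3 to 60 N. Pads are 16 mm wide; open, the fingers measure 119 mm over their backs; the gripper's body (75 mm by 177 mm) begins 78 mm behind the grasp point.
Start: joints at [1.146, 0.3, 1.521, -0, 1.321, -0.067], TCP at [0.193, 0.515, 0.167] pointing down, gripper open.
Joint ranges: [-3.03, 3.03], [-0.79, 2.21], [0.23, 2.52], [-1.04, 4.18], [0, 3.07], [-2.55, 2.55]. Speed limits (rad/s): [2.22, 2.22, 2.57, 3.14, 3.14, 3.14].

### API

Orientations are given as [roll, pitch, yaw] about the fixed x, y, z axes, in that order (R = Rz(yaw) Ry(pitch) Rx(roll)).
In Python, from station import ctrl gives the robot as it stands. The module is installed in compiled form; this text tells all that it offers.
- The arm moves only by the tool carry_out, never from a script. Its argument "commands" is a list of rows, each a list of 3 entries, a list of its own where there are three numbers: the closure, from 0 (fully open) to 1 (shut), then the shift along the tool's x, y, z in mm, then the turn, a rotation vector about the tool's x, y, z in rad. In form: [[gripper, [tx, ty, tz], [wx, wy, wz]], ...]. A call has 1 to 10 rows; each row shifts and turns the commanded pose from where the row before left it, along the tool's axes as they then stand; what a row does not reach is not made up. A row lasts 1/8 s, in which the tool goes at most 62.5 mm and 10.7 degrees, less where a joint would pass 70% of its speed; a pose out of reach is approached as far as the arm can. A call with a gripper value outside its range is refused whole. The fingers move at their own pace and stop on an object; "squeeze" is the grip in N (left out, the last holds). Time passes only in rows, so rows that do not move let the fingers close. It gives the time, the measured TCP pose, the force, the opening and the grip force at its end, in the units of the state.
- ctrl.get_obs(): the state, without advancing time (a new reading comes with each control period).
- ctrl.camera(name): name is "scene" or "top" or "wrist"; returns a dict with "img" (480x640x3 uint8, blue, green, red), "camera_matrix" (3x3 intrinsics, pixels), "k1" (the pictures are not rectified: a ray, as slopes to the right and down, at radius r is drawn at 1 + k1 r^2 times it, then the intrinsics apply), "rvec" (rotation vector, rad) and "tvec" (3), from world to camera coordinates, as OpenCV has them. Camera axes: x right, y down, z forward; pixel columns grow to the right and rows downward; lengths in m; the calibration is good to about 2 mm. A picture is of the moment at which its call begins. There is no depth.
- ctrl.hand_in(): hands the job in; it is judged then, once.
Trained networks look in the newest picture that a camera, given by its name, has taken for a name from the list of things; names that differ only in an ending like _2 or _b are one class to them, and where a whole thing is asked for, a point or a joint stands for the part that bears it (a point fixed in the world has none). Each returns a list of dicts, best first, with "score" (0 to 1); they miss things now and then, are a little off and sometimes report something else, mostly with a low value. They report only what shows in the picture. A call takes as long as a camera call.
- ctrl.outline_of(thing, camera): "region" (480x640 bool, what is visible of it).
- ctrl.place_of(thing, camera): "at" ([x, y, z] in m, in world coordinates, good to about 4 mm: a listed point, or the origin of a listed thing).
The state is a dict: "time_s": time; "qpos": joint angles; "joint_vel": joint speeds; "tau": joint torques, N m; "ee_pos": TCP position; "eef_rot": TCP orientation; "force": force on the tool from outside, world axes, zero at the start; "moment": the same for the moment, N m; "grip_width": finger opening in m; "grip_force": force on a finger pad.
Only numpy, scipy, OpenCV 4.12 (cv2) and the standard library are available. Lean on these libraries where they do the work, as an engineer would, in place of code of your own. Each camera call takes 0.05 s, during which the arm holds its last target. There are 200 camera calls.

### The job

The lid of the upright tool case on the bench is standing a little open on its seal. Swing the latch's wire loop over towards the lid and hook its cross bar under the lip of the keeper, then press the latch lever down until it lies fully home and the lid is drawn tight. To set the seal, push the lever against its stop with 15 to 20 newtons for a second before you let go; never load it with more than 30, or it bends, and leave the things round the case where they are.

Things in the scene. Friction and masses are not known exactly. Their poses are not given: they have to be found in the camera images.
- case: Rear half of a grey plastic carry case, 150 mm high, 240 mm wide (y), standing upright and immovable on the bench. Origin on the bench under the middle of the seam between the halves; z up. The rear half runs 88 mm along +x from the seam, the front half (lid) 45 mm along -x. Flat top 150 mm above the origin. Bar handles stand out to y = +-147 mm.
- lid (a joint): Opening angle (rad) of the case's front half, the lid, about a hinge at its foot: 0 shut. A rubber seal holds it at about 0.040 (6 mm open at the top) and pushes back the more it is drawn in: about 70 N at the keeper with the latch home, where it reads about 0.010 to 0.018.
- keeper (a point): Seat of the loop bar's centre in the keeper, a steel hook 16 mm wide (y) on the lid's top: a post with a lip on its top that overhangs 7 mm to -x. Seat: 3 mm before (-x of) the post, 4 mm inside the lip's edge, 9 mm above the lid. The slot under the lip is 16 mm high, open to -x; the lip's top is 11 mm above the seat. Axes as the case's, tilting with the lid.
- latch_mount (a point): Point on the case's flat top below the latch lever's pivot, 20 mm behind the seam; axes as the case's. The pivot (axis along y) is nominally 14 mm above it, but the latch sits on a rubber packing of unmeasured thickness: base, lever and loop together may be up to 5 mm higher or lower.
- lever (a joint): Angle (rad) of the latch lever, a steel plate 66 mm long from its pivot, 16 wide, 4 thick: 0 home (flat, pointing to the case's +x, firm stop), pi/2 upright, more leans to the lid. Stiff (0.1 N m), stays where left unless loaded. With the loop hooked it takes about 6 N at 50 mm from the pivot; let go above 0.4 it springs up, below 0.3 it stays: press it to the stop.
- loop_bar (a point): Middle of the wire loop's cross bar, 6 mm thick, 42 mm long (y). The loop turns on a pin on the lever 18 mm from the lever's pivot; bar and pin are 63.5 mm apart, -x here points from pin to bar, y as the case's. Its wires pass 18 mm either side, outside lever and keeper. The pin is stiff (0.03 N m): the loop stays where left and turns with the lever unless its bar is caught.
- loop_tab (a point): Point on the loop's finger tab, a steel plate 22 mm wide (y), 6 thick, 30 long, that starts at the bar and is bent 50 degrees towards this frame's +z (axes as loop_bar's), so that it stands up and outwards once hooked. The point lies in its middle, 20 mm from the bar. It can be pinched across its 22 mm from above and turns between the fingers.
- tape_measure: Black tape measure, 44x90x69 mm, standing on the bench beside the case. Bystander.
- nail_box: Cardboard carton of nails, 50x85x42 mm, beside the case. Bystander.
- padlock: Brass padlock, 18x42x61 mm, standing in front of the case. Bystander.
- marker: Black marker pen, 18x120x18 mm, lying in front of the case. Bystander.

How it is judged:
On the way, in this order (a step that is already met when the one before it is completed fails the run):
1. the loop's bar is hooked under the keeper's lip while the lever still stands up (x of loop_bar in the frame of keeper between -0.004 and 0.006 m and z of loop_bar in the frame of keeper between -0.009 and 0.007 m and value of joint lever above 0.4 rad), for 0.2 s.
2. the lever is pressed against its stop with over 12 N, to set the seal (x of loop_bar in the frame of keeper between -0.004 and 0.006 m and z of loop_bar in the frame of keeper between -0.009 and 0.007 m and value of joint lever below 0.05 rad and contact force between lever_c0 and anything else above 12 N), for 0.4 s.
At the end, for the whole second after the job is handed in: The lever is at rest fully home (below 0.05 rad), the loop's bar lies in the keeper's hook (within -4 to +6 mm of the keeper point along x and -9 to +7 mm in height) and the lid is drawn in to less than 0.025 rad (x of loop_bar in the frame of keeper between -0.004 and 0.006 m and z of loop_bar in the frame of keeper between -0.009 and 0.007 m and value of joint lever below 0.05 rad and value of joint lid below 0.025 rad and velocity of joint lever between -0.05 and 0.05 rad/s); the robot touches nothing.
It fails at once if the lever is loaded with more than 30 N (contact force between lever_c0 and anything else above 30 N).
It fails at once if the tape measure is moved by more than 20 mm (distance of tape_measure from where it was at the start of the episode above 0.02 m).
It fails at once if the nail box is moved by more than 20 mm (distance of nail_box from where it was at the start of the episode above 0.02 m).
It fails at once if the padlock is moved by more than 20 mm (distance of padlock from where it was at the start of the episode above 0.02 m).
It fails at once if the marker is moved by more than 20 mm (distance of marker from where it was at the start of the episode above 0.02 m).
It also fails if it takes over 64 s, if anything falls off the work surface, if the arm or the gripper's body presses on something with over 40 N, if the wrist force passes 120 N, or if a joint passes its speed limit or range.

## Working session

There is one attempt and no reset: what is moved stays moved. The work goes in short steps, Python scripts to look and compute and a tool call to move; the robot and the scene stay as the last step left them, time stands still between calls to the robot, and variables do not carry over. Pictures are saved under pics/ and viewed, at most 12 in all, crops included, and the job is handed in when it is done.

Besides the shell and the picture viewer there is one more tool, called after "Request:" as name(argument=value, ...) on one line, values as JSON. carry_out: Moves the arm, as the interface text tells. Its arguments: {"type":"object","properties":{"commands":{"type":"array","items":{"type":"array"}},"squeeze":{"type":"number"}},"required":["commands"]}

```bash
mkdir -p pics; cat > h.py <<'E'
import numpy as np, cv2
from station import ctrl
def proj(c,P):
    R,_=cv2.Rodrigues(np.array(c["rvec"],float)); K=np.array(c["camera_matrix"])
    p=(np.atleast_2d(P)@R.T)+np.array(c["tvec"]).ravel(); s=p[:,:2]/p[:,2:]
    s=s*(1+c["k1"]*(s**2).sum(1,keepdims=True)); return s@K[:2,:2].T+K[:2,2]
def ray(c,uv):
    R,_=cv2.Rodrigues(np.array(c["rvec"],float)); K=np.array(c["camera_matrix"])
    d=np.linalg.solve(K[:2,:2],np.array(uv,float)-K[:2,2]); s=d.copy()
    for _ in range(20): s=d/(1+c["k1"]*(s@s))
    v=R.T@np.array([*s,1.]); return -R.T@np.array(c["tvec"]).ravel(), v/np.linalg.norm(v)
def tri(pairs):
    A=np.zeros((3,3));b=np.zeros(3)
    for c,uv in pairs:
        o,v=ray(c,uv);M=np.eye(3)-np.outer(v,v);A+=M;b+=M@o
    return np.linalg.solve(A,b)
E
python3 - <<'E'
from h import *
for n in ["scene","top","wrist"]:
    c=ctrl.camera(n); cv2.imwrite(f"pics/{n}0.png",c["img"])
    print(n,"campos",ray(c,(320,240))[0].round(3))
    for t in ["case","keeper","latch_mount","loop_bar","loop_tab","lever","lid","tape_measure","nail_box","padlock","marker"]:
        r=ctrl.place_of(t,n) if t not in("lever","lid") else []
        print(t,[(x["score"].__round__(2),np.round(x["at"],3).tolist()) for x in r[:2]])
o=ctrl.get_obs();print(o)
print(ctrl.grip_depth)
E
```

```text
scene campos [ 0.092 -0.871  0.592]
case [(0.89, [0.489, 0.102, -0.003]), (0.7, [0.435, 0.097, 0.211])]
keeper []
latch_mount [(0.64, [0.512, 0.105, 0.146])]
loop_bar [(0.79, [0.444, 0.097, 0.2])]
loop_tab [(0.73, [0.435, 0.097, 0.216])]
lever []
lid []
tape_measure []
nail_box [(0.72, [0.533, -0.099, 0.005])]
padlock [(0.63, [0.372, 0.172, -0.006])]
marker [(0.87, [0.371, 0.029, 0.004]), (0.68, [0.372, 0.171, -0.004])]
top campos [0.298 0.061 1.238]
case [(0.97, [0.489, 0.097, 0.003]), (0.36, [0.461, 0.102, 0.158])]
keeper [(0.84, [0.462, 0.102, 0.159])]
latch_mount [(0.83, [0.509, 0.101, 0.148])]
loop_bar [(0.78, [0.439, 0.095, 0.201])]
loop_tab [(0.73, [0.431, 0.093, 0.221])]
lever []
lid []
tape_measure [(0.66, [0.518, 0.318, 0.001])]
nail_box []
padlock [(0.7, [0.368, 0.18, 0.001])]
marker [(0.84, [0.369, 0.026, -0.006])]
wrist campos [0.13  0.538 0.385]
case []
keeper []
latch_mount []
loop_bar []
loop_tab []
lever []
lid []
tape_measure []
nail_box []
padlock []
marker []
{'time_s': 1.5, 'qpos': array([ 1.14641399e+00,  2.99883342e-01,  1.52097379e+00,  6.61158435e-06,
        1.32068435e+00, -6.66057732e-02]), 'joint_vel': array([-0.00010614, -0.00083244,  0.00205176,  0.00025002, -0.00047728,
       -0.00036201]), 'tau': array([-1.34991795e-03, -5.31656063e+01, -3.52913046e+01,  7.07716006e-02,
        2.13375402e-02, -6.98713514e-07]), 'ee_pos': array([0.19261293, 0.51517844, 0.16726582]), 'eef_rot': array([ 3.14154117e+00, -2.98598511e-06,  2.78381445e+00]), 'force': array([0.57191192, 0.04822022, 0.05327852]), 'moment': array([-0.05518543, -0.03946794,  0.00911609]), 'grip_force': 0.0, 'grip_width': 0.09407616905528904}
-0.0188
```

```bash
python3 - <<'E'
import cv2,numpy as np
s=cv2.imread("pics/scene0.png");t=cv2.imread("pics/top0.png")
cv2.imwrite("pics/both.png",np.hstack([cv2.resize(s,(400,300)),cv2.resize(t,(400,300))]))
E
python3 - <<'E'
import sys; sys.path.insert(0,'.')
from h import *
c=ctrl.camera("scene"); t=ctrl.camera("top")
P=np.array([[0.44,0.097,0.2],[.51,.103,.148],[.461,.102,.159]])
print(proj(c,P),proj(t,P))
def crop(c,ctr,h,f):
    u,v=map(int,ctr); return cv2.resize(c["img"][v-h:v+h,u-h:u+h],None,fx=f,fy=f,interpolation=cv2.INTER_CUBIC)
a=crop(c,proj(c,P)[0],50,4);b=crop(t,proj(t,P)[2],50,4)
cv2.imwrite("pics/crop1.png",np.hstack([a,b]))
E
```

```text
[[254.20938714 211.41781945]
 [287.39381951 229.16295856]
 [264.39959035 228.53290004]] [[303.24145212 276.73225167]
 [301.37052579 243.72580584]
 [301.40036368 268.49630948]]
```

View pics/both.png

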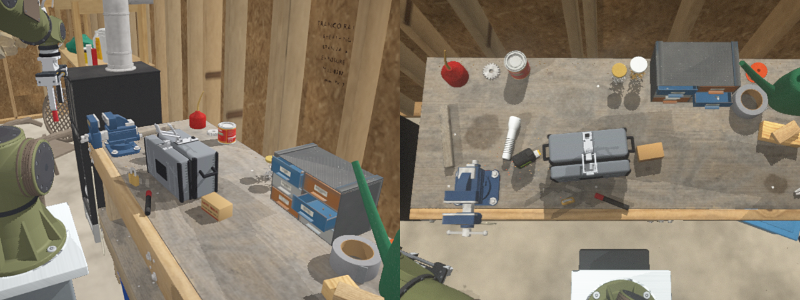

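View pics/crop1.png

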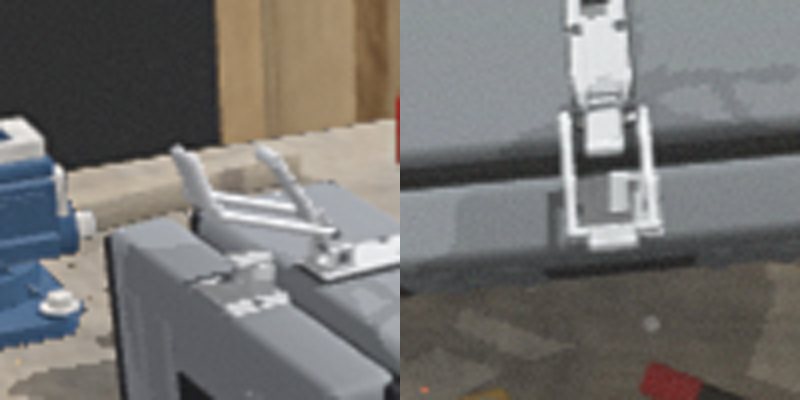

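The scene view shows the lever (crop px 330,235 to 262,150) leaning towards the lid. The loop's wires run to the bar at about (212,212), with the tab standing up to (180,150). The top view shows the keeper at about (615,190) inside the loop, and the case turned about +0.06 rad. Next I move above the tab and look from close by.

Request:
carry_out(commands=[[0, [0, 0, -45], [0, 0, -0.14]], [0, [0, 0, -45], [0, 0, -0.14]], [0, [0, 0, -45], [0, 0, -0.14]]])

```text
time_s: 1.98
ee_pos: [0.1925, 0.515, 0.3038]
eef_rot: [3.142, 0.0, -3.075]
force: [-0.5, -0.5, 0.6]
grip_width: 0.0937
grip_force: 0.0
```

Request:
carry_out(commands=[[0.3, [-21, -43, 0], [0, 0, 0]], [0.3, [-21, -43, 0], [0, 0, 0]], [0.3, [-21, -43, 0], [0, 0, 0]], [0.3, [-21, -43, 0], [0, 0, 0]], [0.3, [-21, -43, 0], [0, 0, 0]], [0.3, [-21, -43, 0], [0, 0, 0]], [0.3, [-21, -43, 0], [0, 0, 0]], [0.3, [-21, -43, 0], [0, 0, 0]], [0.3, [-21, -43, 0], [0, 0, 0]], [0.3, [-21, -43, 0], [0, 0, 0]]])

```text
time_s: 3.22
ee_pos: [0.4295, 0.0975, 0.3025]
eef_rot: [3.142, 0.001, -3.079]
force: [0.4, 0.8, 0.3]
grip_width: 0.066
grip_force: 0.0
```

```bash
python3 - <<'E'
from h import *
c=ctrl.camera("wrist"); cv2.imwrite("pics/w1.png",c["img"])
o=ctrl.get_obs();print(o["time_s"],o["ee_pos"],o["eef_rot"],o["grip_width"]); print(ray(c,(320,240)))
for t in ["case","keeper","latch_mount","loop_bar","loop_tab"]:
    r=ctrl.place_of(t,"wrist"); 
    for x in r[:1]: print(t,round(x["score"],2),np.round(x["at"],4),proj(c,x["at"]).round(0))
E
```

```text
3.275 [0.4311937  0.09402227 0.30197735] [-3.14031622e+00 -1.49054306e-05 -3.08156591e+00] 0.06549781215843965
(array([0.36274162, 0.09349153, 0.51988648]), array([ 0.2327545 ,  0.00697052, -0.97251054]))
keeper 0.8 [0.4566 0.1008 0.155 ] [[325. 247.]]
latch_mount 0.77 [0.5101 0.1027 0.1485] [[323. 297.]]
loop_bar 0.69 [0.4388 0.0976 0.2015] [[322. 240.]]
loop_tab 0.55 [0.435  0.0953 0.2171] [[320. 240.]]
```

View pics/w1.png

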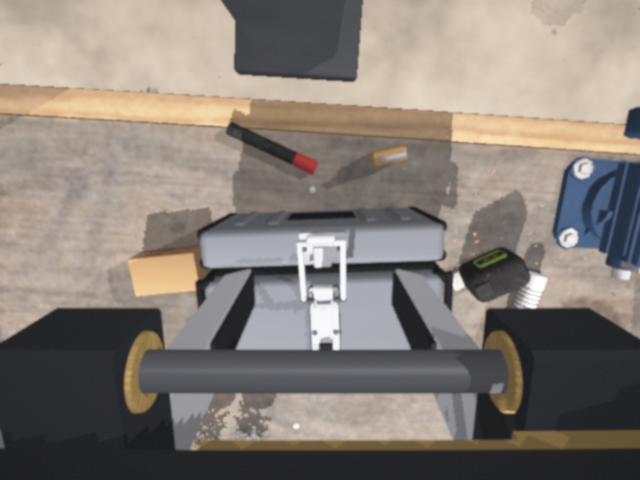

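The wrist view shows the case square to the image, with its seam level at row 268, so my yaw is right. The loop is at about (322,240), under the tool's centre plane. Next I descend so the tips straddle the tab and pinch it.

Request:
carry_out(commands=[[0.4, [-2, 1.5, 35], [0, 0, 0]], [0.4, [0, 0, 35], [0, 0, 0]], [0.4, [0, 0, 21], [0, 0, 0]], [0.4, [0, 0, 0], [0, 0, 0]]])

```text
time_s: 4.03
ee_pos: [0.43, 0.1015, 0.2105]
eef_rot: [-3.141, -0.002, -3.078]
force: [0.5, -0.0, 0.3]
grip_width: 0.0563
grip_force: 0.0
```

Request:
carry_out(commands=[[1, [0, 0, 0], [0, 0, 0]], [1, [0, 0, 0], [0, 0, 0]], [1, [0, 0, 0], [0, 0, 0]], [1, [0, 0, 0], [0, 0, 0]], [1, [0, 0, 0], [0, 0, 0]]], squeeze=20)

```text
time_s: 4.65
ee_pos: [0.4309, 0.1007, 0.2113]
eef_rot: [3.142, 0.0, -3.079]
force: [0.1, 1.0, 0.1]
grip_width: 0.0098
grip_force: 0.0
```

```bash
python3 - <<'E'
from h import *
o=ctrl.get_obs();print(o["time_s"],o["ee_pos"],o["eef_rot"],o["grip_width"],o["force"])
cs={n:ctrl.camera(n) for n in("scene","wrist","top")}
for t in ["case","keeper","latch_mount","loop_bar","loop_tab"]:
  for n in cs:
    for x in ctrl.place_of(t,n)[:1]: print(t,n,round(x["score"],2),np.round(x["at"],4))
def crop(c,ctr,w,h,f):
    u,v=map(int,ctr); return cv2.resize(c["img"][v-h:v+h,u-w:u+w],None,fx=f,fy=f,interpolation=cv2.INTER_CUBIC)
a=crop(cs["scene"],(262,210),50,50,4);b=crop(cs["wrist"],(322,250),100,100,2)
cv2.imwrite("pics/c2.png",np.hstack([a,b]))
E
```

```text
4.65 [0.43086237 0.10065392 0.21132333] [ 3.14156402e+00  8.35118220e-05 -3.07946531e+00] 0.00976548961681539 [0.14166958 1.03797423 0.0583562 ]
case scene 0.75 [ 0.4876  0.0995 -0.0024]
case wrist 0.94 [ 0.4906  0.1015 -0.0023]
keeper scene 0.97 [0.4607 0.0972 0.1556]
keeper wrist 0.85 [0.4567 0.096  0.1587]
latch_mount scene 0.58 [0.5124 0.1029 0.1449]
loop_bar scene 0.78 [0.4421 0.0979 0.2009]
loop_bar wrist 0.8 [0.4436 0.0974 0.2014]
loop_tab scene 0.68 [0.4379 0.0981 0.2144]
loop_tab wrist 0.64 [0.4352 0.0968 0.2196]
```

View pics/c2.png

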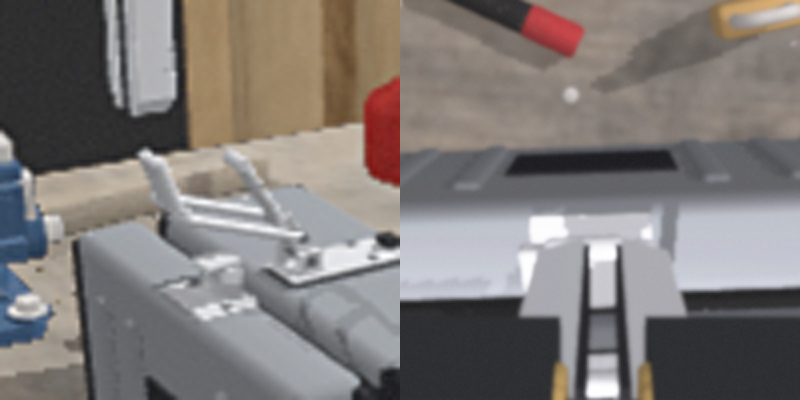

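The crop shows the finger tips (px ~249,187) above the tab (px ~249,200) and nearly shut, so the grasp missed. I'll check the TCP's projection and see what the offset is.

```bash
python3 - <<'E'
from h import *
o=ctrl.get_obs();print(o["time_s"],o["ee_pos"],o["grip_width"])
cs={n:ctrl.camera(n) for n in("scene","wrist","top")}
for n in cs: print(n,proj(cs[n],[o["ee_pos"],[.435,.0967,.2175],[.442,.0975,.201]]).round(1).tolist(), ray(cs[n],(320,240))[0].round(3))
o=ctrl.get_obs();print(o["time_s"],o["ee_pos"],o["grip_width"])
def crop(c,ctr,w,h,f):
    u,v=map(int,ctr); return cv2.resize(c["img"][v-h:v+h,u-w:u+w],None,fx=f,fy=f,interpolation=cv2.INTER_CUBIC)
a=crop(cs["scene"],(262,205),40,60,5);b=crop(cs["wrist"],(322,250),50,75,4)
cv2.imwrite("pics/c3.png",np.hstack([a,b]))
E
```

```text
5.55 [0.43082673 0.10065909 0.21123309] 0.0006692980554168274
scene [[248.7, 206.0], [251.3, 203.2], [255.1, 210.7]] [ 0.092 -0.871  0.592]
wrist [[322.8, 265.1], [315.2, 275.1], [316.4, 277.5]] [0.364 0.097 0.429]
top [[300.9, 281.0], [303.1, 278.2], [303.0, 275.5]] [0.298 0.061 1.238]
5.7 [0.43084398 0.10066016 0.21125454] 0.00044431802031079956
```

View pics/c3.png

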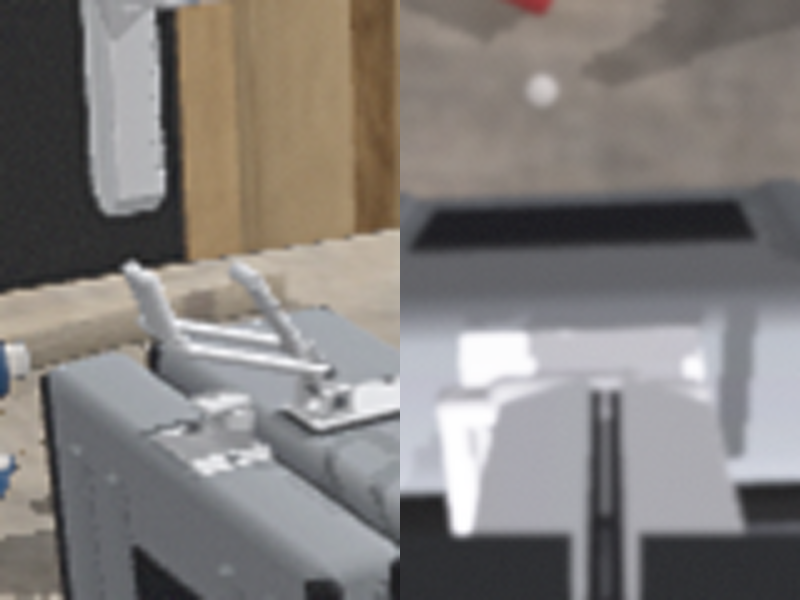

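```bash
python3 - <<'E'
from h import *
c=ctrl.camera("wrist"); s=ctrl.camera("scene"); t=ctrl.camera("top")
for k in (c,s,t): print(np.array(k["camera_matrix"]).round(1).tolist(),k["k1"])
o=ctrl.get_obs(); print(o["ee_pos"],o["qpos"].round(3))
for n,k in (("wrist",c),("scene",s),("top",t)):
  # case top rear/front corners
  e=0.06;X=np.array([np.cos(e),np.sin(e)]);Y=np.array([-np.sin(e),np.cos(e)]);O=np.array([.489,.0995])
  P=[[*(O+a*X+b*Y),.15] for a in(-.048,.0) for b in(-.12,.12)]
  print(n,proj(k,P).round(0).tolist())
i=c["img"].copy()
P=np.array(P)
for u in proj(c,P): cv2.circle(i,tuple(map(int,u)),4,(0,0,255),1)
for u in proj(c,[o["ee_pos"]]): cv2.circle(i,tuple(map(int,u)),4,(255,0,0),1)
j=s["img"].copy()
for u in proj(s,P): cv2.circle(j,tuple(map(int,u)),3,(0,0,255),1)
for u in proj(s,[o["ee_pos"]]): cv2.circle(j,tuple(map(int,u)),3,(255,0,0),1)
cv2.imwrite("pics/d.png",np.hstack([i[120:420,120:520],cv2.resize(j[110:260,160:360],(400,300))]))
E
```

```text
[[396.3, 0.0, 322.9], [0.0, 396.3, 239.2], [0.0, 0.0, 1.0]] -0.015144115090235838
[[577.5, 0.0, 318.2], [0.0, 577.5, 241.4], [0.0, 0.0, 1.0]] -0.08061784240968152
[[586.4, 0.0, 326.2], [0.0, 586.4, 232.5], [0.0, 0.0, 1.0]] 0.005284969115713193
[0.43082051 0.10065783 0.21124204] [ 0.147  0.022  1.74  -0.     1.38  -1.486]
wrist [[152.0, 253.0], [481.0, 254.0], [158.0, 314.0], [475.0, 315.0]]
scene [[284.0, 259.0], [232.0, 216.0], [308.0, 253.0], [253.0, 212.0]]
top [[368.0, 276.0], [240.0, 283.0], [367.0, 251.0], [239.0, 258.0]]
```

View pics/d.png

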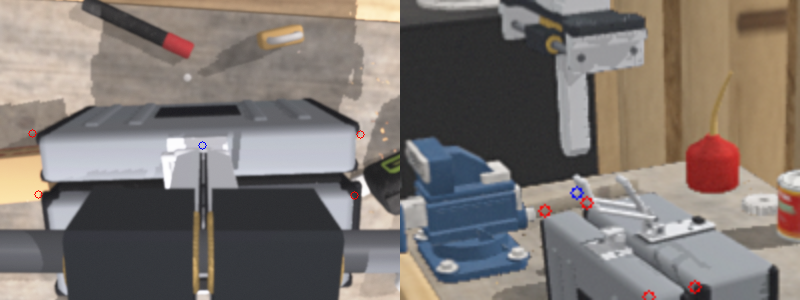

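```bash
python3 - <<'E'
from h import *
s=ctrl.camera("scene");t=ctrl.camera("top");c=ctrl.camera("wrist")
print("start tip scene",proj(s,[[.193,.515,.167],[.193,.515,.207]]),"top",proj(t,[[.193,.515,.167]]))
print("now",proj(s,[[.431,.1007,.211],[.431,.1007,.25]]).round(1).tolist())
e=0.06;X=np.array([np.cos(e),np.sin(e)]);Y=np.array([-np.sin(e),np.cos(e)]);O=np.array([.489,.0995])
B=lambda x,y,z:[*(O+x/1e3*X+y/1e3*Y),z/1e3]
L=[("barL",B(-48,-21,200)),("barR",B(-48,21,200)),("plateL",B(-30,-21,150)),("plateR",B(-30,21,150)),("lever tip",B(-8,0,224)),("pinL",B(12,-18,180)),("pinR",B(12,18,180)),("frontedge",B(-48,0,150)),("seam",B(-6,0,150)),("bottom front",B(-45,0,0))]
for n,p in L: print(n,proj(c,p).round(0).tolist(),"scene",proj(s,p).round(0).tolist())
a=cv2.imread("pics/scene0.png")[110:260,20:140]
i=c["img"].copy()
for n,p in L: cv2.circle(i,tuple(map(int,proj(c,p)[0])),2,(0,0,255),-1)
for p in proj(s,[[.193,.515,.167]]): cv2.circle(a,(int(p[0])-20,int(p[1])-110),2,(0,0,255),1)
cv2.imwrite("pics/e.png",np.hstack([cv2.resize(a,(400,500)),cv2.resize(i[200:325,272:372],(400,500),interpolation=cv2.INTER_CUBIC)]))
E
```

```text
start tip scene [[ 94.44801604 185.1026252 ]
 [ 91.87268941 168.8316223 ]] top [[ 62.37073716 419.55957526]]
now [[248.8, 206.1], [247.7, 186.5]]
barL [[280.0, 275.0]] scene [[259.0, 215.0]]
barR [[350.0, 276.0]] scene [[250.0, 208.0]]
plateL [[288.0, 277.0]] scene [[269.0, 237.0]]
plateR [[345.0, 277.0]] scene [[260.0, 230.0]]
lever tip [[314.0, 356.0]] scene [[273.0, 196.0]]
pinL [[290.0, 349.0]] scene [[288.0, 218.0]]
pinR [[342.0, 349.0]] scene [[279.0, 213.0]]
frontedge [[316.0, 254.0]] scene [[256.0, 236.0]]
seam [[316.0, 307.0]] scene [[276.0, 231.0]]
bottom front [[319.0, 220.0]] scene [[261.0, 303.0]]
```

View pics/e.png

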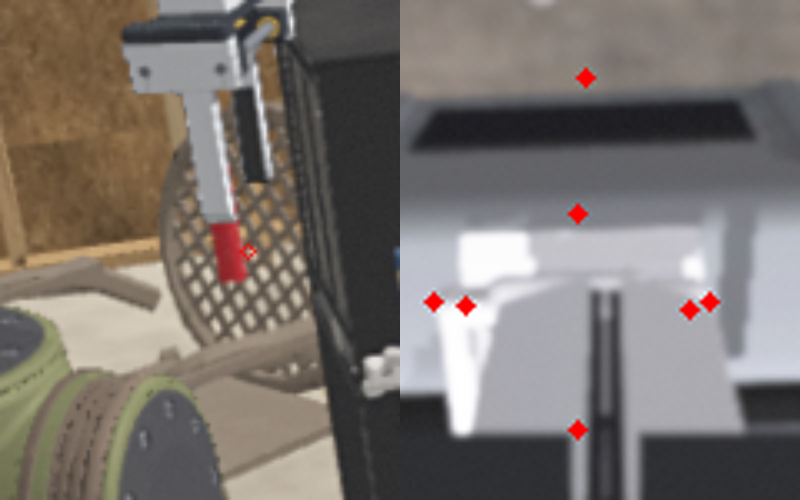

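The wrist view agrees with the case model, but in the scene view the fingers sit about 19 px (≈38 mm) above their predicted place, and the pinch closed on nothing. I'll open, descend 10 mm, and use image differencing in the scene camera to track the real tip against the prediction.

```bash
cat >> h.py <<'E'
def tip(a,b,box=(200,300,100,240)):
    "lowest changed pixels between scene images a,b in box (u0,u1,v0,v1)"
    u0,u1,v0,v1=box
    d=cv2.absdiff(a,b).max(2)[v0:v1,u0:u1]>40
    d=cv2.morphologyEx(d.astype(np.uint8),cv2.MORPH_OPEN,np.ones((2,2),np.uint8))
    r=np.where(d.sum(1)>=2)[0]; 
    if len(r)==0: return None
    return v0+r.max(), u0+np.where(d[r.max()])[0]
E
python3 - <<'E'
from h import *
s=ctrl.camera("scene"); cv2.imwrite("pics/s_shut.png",s["img"])
a=cv2.imread("pics/scene0.png")
print(tip(a,s["img"]))
# where does the tip sit in top view? lowest x not occluded; report gripper diff bbox
t=ctrl.camera("top"); d=cv2.absdiff(cv2.imread("pics/top0.png"),t["img"]).max(2)>40
print(np.argwhere(d[200:320,230:380]).min(0),np.argwhere(d[200:320,230:380]).max(0))
cv2.imwrite("pics/t_shut.png",t["img"])
for th in ["loop_tab","loop_bar","lever","keeper"]:
  for n in ("scene","top"):
    for r in ctrl.outline_of(th,n)[:1]:
        p=np.argwhere(r["region"]); print(th,n,round(r["score"],2),p.min(0)[::-1],p.max(0)[::-1],p.mean(0)[::-1].round(1),len(p))
E
```

```text
(np.int64(188), array([244, 245, 246, 247, 248, 249]))
[11  6] [119 127]
loop_tab scene 0.72 [247 198] [288 220] [264.6 211.7] 288
loop_tab top 0.36 [267 255] [369 290] [354.7 269.3] 286
loop_bar scene 0.52 [247 198] [287 219] [260.6 210.2] 223
lever scene 0.6 [249 199] [287 221] [268.1 210.5] 216
lever top 0.74 [378 228] [422 259] [399.8 243.5] 1135
keeper scene 0.85 [231 216] [307 324] [270.  267.5] 5178
keeper top 0.53 [268 256] [369 290] [358.5 269.2] 265
```

Request:
carry_out(commands=[[0.4, [0, 0, 0], [0, 0, 0]], [0.4, [0, 0, 0], [0, 0, 0]], [0.4, [0, 0, 0], [0, 0, 0]], [0.4, [0, -3, 10], [0, 0, 0]], [0.4, [0, 0, 0], [0, 0, 0]]])

```text
time_s: 7.12
ee_pos: [0.4306, 0.0974, 0.2003]
eef_rot: [-3.141, -0.002, -3.08]
force: [0.2, 0.7, 0.7]
grip_width: 0.047
grip_force: 0.0
```

```bash
python3 - <<'E'
from h import *
s=ctrl.camera("scene"); cv2.imwrite("pics/s_open.png",s["img"]); o=ctrl.get_obs(); print(o["time_s"],o["ee_pos"],o["grip_width"])
print(tip(cv2.imread("pics/scene0.png"),s["img"]))
w=o["grip_width"]/2
print(proj(s,[o["ee_pos"]+[0,-w-.006,0],o["ee_pos"]+[0,w+.006,0]]))
a=s["img"][120:240,200:320]; b=ctrl.camera("wrist")["img"][180:330,222:422]
cv2.imwrite("pics/f.png",np.hstack([cv2.resize(a,(400,400),interpolation=cv2.INTER_CUBIC),cv2.resize(b,(400,400),interpolation=cv2.INTER_CUBIC)]))
E
```

```text
7.175 [0.43083414 0.09750871 0.20077759] 0.05121082563493725
(np.int64(198), array([251, 252, 253, 254]))
[[255.52275848 217.23231578]
 [243.84669291 206.5020262 ]]
```

View pics/f.png

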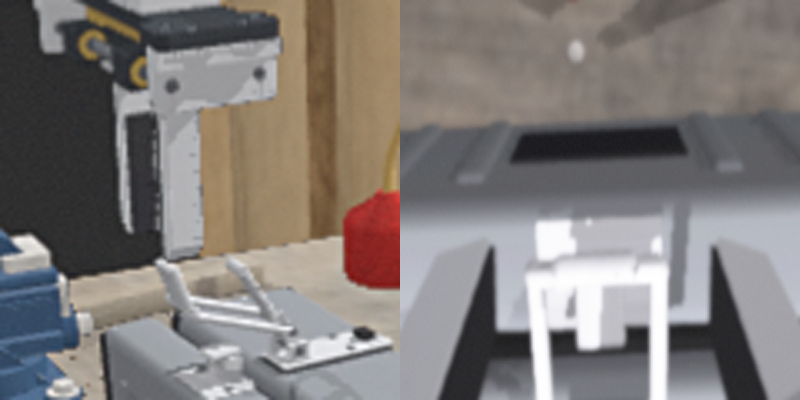

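The finger gap in the wrist view spans about 111 px for a 51 mm opening, which puts the tips 0.18 m from the camera. The scene view agrees: the real tips sit about 38 mm behind the stated TCP. I'll count true tip z as ee_z + 38 mm and descend 29 mm more.

Request:
carry_out(commands=[[0.4, [-3, -1, 10], [0, 0, 0]], [0.4, [0, 0, 10], [0, 0, 0]], [0.4, [0, 0, 9], [0, 0, 0]], [0.4, [0, 0, 0], [0, 0, 0]]])

```text
time_s: 7.72
ee_pos: [0.4337, 0.0968, 0.1715]
eef_rot: [-3.141, -0.001, -3.079]
force: [-0.3, 0.8, -0.5]
grip_width: 0.0562
grip_force: 0.0
```

Request:
carry_out(commands=[[1, [0, 0, 0], [0, 0, 0]], [1, [0, 0, 0], [0, 0, 0]], [1, [0, 0, 0], [0, 0, 0]], [1, [0, 0, 0], [0, 0, 0]], [1, [0, 0, 0], [0, 0, 0]]], squeeze=20)

```text
time_s: 8.35
ee_pos: [0.434, 0.0965, 0.1723]
eef_rot: [-3.141, -0.0, -3.079]
force: [-0.8, -4.1, 1.4]
grip_width: 0.0217
grip_force: 20.0
```

```bash
cat > k.py <<'E'
import numpy as np
def M(th,a,pz=163): 
    pin=np.array([20+18*np.cos(th),pz+18*np.sin(th)])
    bar=pin+63.5*np.array([-np.cos(a),np.sin(a)])
    m=pin+np.array([-77.6*np.cos(a)+16.9*np.sin(a),77.6*np.sin(a)+16.9*np.cos(a)])
    return bar,m
from scipy.optimize import brentq
def state(bx,bz,pz=163):
    f=lambda th:np.hypot(20+18*np.cos(th)-bx,pz+18*np.sin(th)-bz)-63.5
    th=brentq(f,0.0,2.6); a=np.arcsin((bz-pz-18*np.sin(th))/63.5); return th,a
E
python3 - <<'E'
from k import *
for pz in(160,163,166):
    a0=brentq(lambda a:M(2.1,a,pz)[0][1]-201,0,1); m0=M(2.1,a0,pz)[1]
    print("pz",pz,"start bar",M(2.1,a0,pz)[0].round(1),"a",round(a0,2))
    for a in np.linspace(a0,brentq(lambda a:M(2.1,a,pz)[0][1]-158.5,-1,1),5)[1:]:
        b,m=M(2.1,a,pz);print(b.round(1),(m-m0).round(1))
    for bx in (-46,-43,-40,-37,-34,-31,-29):
        try:
            th,a=state(bx,158.5,pz);b,m=M(th,a,pz);print("th",round(th,2),b.round(1),(m-m0).round(1))
        except Exception as e: print(bx,e)
E
```

```text
pz 160 start bar [-47.3 201. ] a 0.41
[-50.7 190.7] [ -7.  -11.6]
[-52.4 180. ] [-11.9 -24.3]
[-52.3 169.2] [-14.6 -37.6]
[-50.3 158.5] [-15.  -51.1]
th 1.87 [-46.  158.5] [-11.1 -51.6]
th 1.71 [-43.  158.5] [ -8.2 -51.8]
th 1.55 [-40.  158.5] [ -5.2 -51.9]
th 1.37 [-37.  158.5] [ -2.1 -51.8]
th 1.18 [-34.  158.5] [  1.1 -51.5]
th 0.95 [-31.  158.5] [  4.5 -50.9]
th 0.77 [-29.  158.5] [  6.9 -50.3]
pz 163 start bar [-48.5 201. ] a 0.36
[-51.4 190.6] [ -6.4 -11.9]
[-52.6 179.8] [-10.6 -24.8]
[-51.9 169. ] [-12.7 -38.2]
[-49.3 158.5] [-12.4 -51.7]
th 1.92 [-46.  158.5] [ -9.3 -52.1]
th 1.77 [-43.  158.5] [ -6.4 -52.4]
th 1.61 [-40.  158.5] [ -3.5 -52.5]
th 1.43 [-37.  158.5] [ -0.5 -52.4]
th 1.25 [-34.  158.5] [  2.7 -52.2]
th 1.03 [-31.  158.5] [  6.  -51.7]
th 0.85 [-29.  158.5] [  8.4 -51.1]
pz 166 start bar [-49.5 201. ] a 0.31
[-52.  190.4] [ -5.8 -12.2]
[-52.6 179.6] [ -9.4 -25.3]
[-51.3 168.9] [-10.7 -38.8]
[-48.3 158.5] [ -9.8 -52.3]
th 1.98 [-46.  158.5] [ -7.7 -52.6]
th 1.83 [-43.  158.5] [ -4.8 -52.9]
th 1.67 [-40.  158.5] [ -1.9 -53.1]
th 1.51 [-37.  158.5] [  1.1 -53.1]
th 1.32 [-34.  158.5] [  4.2 -52.9]
th 1.11 [-31.  158.5] [  7.4 -52.5]
th 0.95 [-29.  158.5] [  9.7 -52. ]
```

Pinched at 21.7 mm, which matches the tab. Now the bar goes down in front of the keeper.

Request:
carry_out(commands=[[1, [3.5, -0.5, 6], [0, 0, 0]], [1, [3, 0, 6], [0, 0, 0]], [1, [2.5, 0, 6.5], [0, 0, 0]], [1, [2, 0, 6.5], [0, 0, 0]], [1, [1, 0, 6.5], [0, 0, 0]], [1, [0.5, 0, 6.5], [0, 0, 0]], [1, [0, 0, 0], [0, 0, 0]]])

```text
time_s: 9.22
ee_pos: [0.4213, 0.0955, 0.1336]
eef_rot: [-3.141, -0.001, -3.079]
force: [1.1, -4.9, 0.7]
grip_width: 0.0215
grip_force: 20.0
```

```bash
python3 - <<'E'
from h import *
o=ctrl.get_obs();print(o["time_s"],o["ee_pos"],o["grip_width"],o["grip_force"],o["force"])
for n in("scene","wrist","top"):
  c=ctrl.camera(n); cv2.imwrite(f"pics/{n}_g.png",c["img"])
  for t in ["keeper","loop_bar","loop_tab","latch_mount"]:
    for x in ctrl.place_of(t,n)[:1]: print(t,n,round(x["score"],2),np.round(x["at"],4))
E
```

```text
9.225 [0.42133429 0.09550449 0.13360512] 0.021489969455440672 20.00638335943222 [ 1.06641133 -4.91322024  0.7077815 ]
keeper scene 0.73 [0.4573 0.0944 0.1557]
loop_bar scene 0.63 [0.4407 0.0947 0.1651]
loop_tab scene 0.51 [0.4206 0.0951 0.1755]
keeper wrist 0.86 [0.4588 0.0984 0.1554]
loop_bar wrist 0.66 [0.4381 0.0971 0.166 ]
loop_tab wrist 0.86 [0.4237 0.0949 0.1842]
keeper top 0.72 [ 0.5362 -0.0993 -0.0048]
latch_mount top 0.92 [0.5122 0.1009 0.15  ]
```

Request:
carry_out(commands=[[1, [0, 0, 5.5], [0, 0, 0]], [1, [0, 0, 5], [0, 0, 0]], [1, [0, 0, 0], [0, 0, 0]]])

```text
time_s: 10.35
ee_pos: [0.4217, 0.0955, 0.1235]
eef_rot: [-3.141, -0.0, -3.079]
force: [0.4, -4.7, 0.9]
grip_width: 0.0218
grip_force: 20.0
```

```bash
python3 - <<'E'
from h import *
o=ctrl.get_obs();print(o["time_s"],o["ee_pos"],o["grip_width"],o["grip_force"],o["force"])
for n in("scene","wrist"):
  c=ctrl.camera(n); cv2.imwrite(f"pics/{n}_h.png",c["img"])
  for t in ["keeper","loop_bar","loop_tab","latch_mount"]:
    for x in ctrl.place_of(t,n)[:1]: print(t,n,round(x["score"],2),np.round(x["at"],4))
  if n=="scene":a=c["img"][130:250,210:330]
  else: b=c["img"][200:320,262:382]
cv2.imwrite("pics/g.png",np.hstack([cv2.resize(x,(400,400),interpolation=cv2.INTER_CUBIC) for x in(a,b)]))
E
```

```text
10.35 [0.42169349 0.09552531 0.12351833] 0.021780415751229566 19.989328980445862 [ 0.35282876 -4.67860456  0.90987692]
keeper scene 0.8 [0.4566 0.0974 0.159 ]
loop_bar scene 0.7 [0.4408 0.0986 0.1562]
loop_tab scene 0.58 [0.4242 0.0941 0.1656]
latch_mount scene 0.67 [0.5106 0.1024 0.1482]
keeper wrist 0.69 [0.4576 0.0957 0.1612]
loop_bar wrist 0.83 [0.4398 0.0971 0.1593]
loop_tab wrist 0.81 [0.4251 0.0946 0.1716]
latch_mount wrist 0.34 [0.4256 0.0972 0.1723]
```

View pics/g.png

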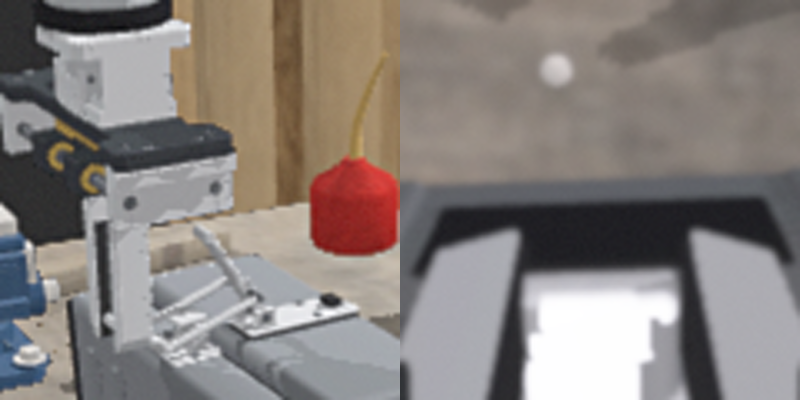

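The fingers hold the tab and the bar lies low in front of the keeper; its height of about 0.1575 fits the slot. Next I draw it in under the lip.

Request:
carry_out(commands=[[1, [-4, 0, 0.3], [0, 0, 0]], [1, [-4, 0, 0.2], [0, 0, 0]], [1, [-4, 0, 0], [0, 0, 0]], [1, [-3, 0, -0.2], [0, 0, 0]], [1, [0, 0, 0], [0, 0, 0]]])

```text
time_s: 11.48
ee_pos: [0.4355, 0.0966, 0.1228]
eef_rot: [3.141, -0.003, -3.079]
force: [-6.0, -3.5, -0.2]
grip_width: 0.0217
grip_force: 20.0
```

```bash
cat > look.py <<'E'
from h import *
o=ctrl.get_obs();print(o["time_s"],o["ee_pos"],o["grip_width"],o["grip_force"],o["force"])
for n in("scene","wrist"):
 for k in range(2):
  c=ctrl.camera(n)
  for t in ["keeper","loop_bar","loop_tab"]:
    for x in ctrl.place_of(t,n)[:1]: print(t,n,round(x["score"],2),np.round(x["at"],4))
cv2.imwrite("pics/last_%d.png"%(o["time_s"]*100),ctrl.camera("scene")["img"])
E
python3 look.py
```

```text
11.475 [0.43554998 0.09660862 0.12277897] 0.021711593022129643 20.031328797340393 [-6.0376387  -3.49242484 -0.17087771]
keeper scene 0.56 [0.4603 0.0978 0.1563]
loop_bar scene 0.7 [0.4563 0.1005 0.1562]
keeper scene 0.61 [0.4587 0.0982 0.157 ]
loop_bar scene 0.55 [0.4547 0.099  0.1557]
loop_tab scene 0.48 [0.4386 0.0972 0.1665]
keeper wrist 0.95 [0.4554 0.1013 0.1587]
loop_bar wrist 0.98 [0.4551 0.0968 0.1624]
loop_tab wrist 0.78 [0.4352 0.0963 0.1715]
keeper wrist 0.97 [0.4556 0.0964 0.1592]
loop_bar wrist 0.65 [0.4539 0.1001 0.1631]
loop_tab wrist 0.83 [0.4363 0.0957 0.1691]
```

Request:
carry_out(commands=[[1, [-1.5, 0, -0.2], [0, 0, 0]], [1, [-1.5, 0, -0.3], [0, 0, 0]], [1, [0, 0, 0], [0, 0, 0]], [1, [0, 0, 0], [0, 0, 0]]])

```text
time_s: 12.82
ee_pos: [0.4382, 0.0968, 0.1231]
eef_rot: [3.141, -0.004, -3.079]
force: [-5.6, -3.9, -0.6]
grip_width: 0.0217
grip_force: 20.1
```

```bash
python3 look.py
```

```text
12.825 [0.43815635 0.09680202 0.12311438] 0.021713204012840725 20.059813857078552 [-5.62946626 -3.86691655 -0.5979116 ]
keeper scene 0.67 [0.4606 0.098  0.1575]
loop_bar scene 0.58 [0.4573 0.0971 0.1544]
loop_tab scene 0.64 [0.4402 0.0966 0.1633]
keeper scene 0.77 [0.4594 0.0979 0.1581]
loop_tab scene 0.74 [0.4399 0.0938 0.1617]
keeper wrist 0.94 [0.4559 0.0981 0.1591]
loop_bar wrist 0.67 [0.4554 0.0993 0.1591]
loop_tab wrist 0.72 [0.4423 0.0949 0.1712]
keeper wrist 0.6 [0.4568 0.0991 0.1574]
loop_bar wrist 0.57 [0.4555 0.0982 0.16  ]
loop_tab wrist 0.61 [0.44   0.0975 0.1688]
```

Request:
carry_out(commands=[[1, [-1, 0, -0.3], [0, 0, 0]], [1, [-1, 0, -0.3], [0, 0, 0]], [1, [0, 0, 0], [0, 0, 0]]])

```text
time_s: 14.05
ee_pos: [0.4398, 0.097, 0.1235]
eef_rot: [3.141, -0.005, -3.079]
force: [-7.5, -2.6, -2.1]
grip_width: 0.0216
grip_force: 20.1
```

Request:
carry_out(commands=[[1, [-1, 0, -0.3], [0, 0, 0]], [1, [0, 0, 0], [0, 0, 0]], [1, [0, 0, 0], [0, 0, 0]]])

```text
time_s: 14.42
ee_pos: [0.4404, 0.097, 0.1237]
eef_rot: [3.141, -0.006, -3.079]
force: [-9.8, -2.1, -1.4]
grip_width: 0.0215
grip_force: 20.1
```

The force rose against the post, so the bar is seated. Now I release, lift clear and check.

Request:
carry_out(commands=[[0.75, [0, 0, 0], [0, 0, 0]], [0.5, [0, 0, 0], [0, 0, 0]], [0.45, [0, 0, 0], [0, 0, 0]], [0.45, [0, 0, 0], [0, 0, 0]], [0.45, [0, 0, -15], [0, 0, 0]], [0.45, [0, 0, -25], [0, 0, 0]], [0.45, [0, 0, -40], [0, 0, 0]], [0.7, [0, 0, -30], [0, 0, 0]], [1, [0, 0, 0], [0, 0, 0]]])

```text
time_s: 15.55
ee_pos: [0.4435, 0.097, 0.2376]
eef_rot: [3.141, 0.005, -3.079]
force: [0.0, -0.7, -0.3]
grip_width: 0.0352
grip_force: 0.0
```

```bash
python3 look.py; python3 - <<'E'
import cv2,glob,os
from h import *
f=max(glob.glob("pics/last_*.png"),key=os.path.getmtime)
a=cv2.imread(f)[170:250,220:320]; w=ctrl.camera("wrist")["img"][180:340,222:422]
cv2.imwrite("pics/i.png",np.hstack([cv2.resize(a,(400,320),interpolation=cv2.INTER_CUBIC),cv2.resize(w,(400,320))]))
for n in("scene","top"):
  c=ctrl.camera(n)
  for r in ctrl.outline_of("lever",n)[:1]:
    p=np.argwhere(r["region"]); print(n,round(r["score"],2),p.min(0)[::-1],p.max(0)[::-1],len(p))
s=ctrl.camera("scene")
e=.0626;X=np.array([np.cos(e),np.sin(e)]);O=np.array([.4895,.0995])
for th in(.7,.9,1.1): print(th,proj(s,[*(O+X*(.020+.066*np.cos(th))),.163+.066*np.sin(th)]).round(1), "pivot",proj(s,[*(O+X*.02),.163]).round(1))
E
```

```text
15.55 [0.44345679 0.09702798 0.23763191] 0.035151945803630645 0.0 [ 0.03549475 -0.7025014  -0.31895121]
keeper scene 0.67 [0.4591 0.0959 0.1567]
loop_bar scene 0.5 [0.46   0.1    0.1576]
loop_tab scene 0.52 [0.4448 0.097  0.1641]
keeper scene 0.93 [0.4598 0.0981 0.1597]
loop_bar scene 0.48 [0.4575 0.0993 0.1582]
loop_tab scene 0.66 [0.4418 0.0959 0.1651]
keeper wrist 0.87 [0.4593 0.0982 0.1581]
loop_bar wrist 0.85 [0.4565 0.1004 0.16  ]
loop_tab wrist 0.58 [0.4403 0.0984 0.172 ]
keeper wrist 0.82 [0.4587 0.0974 0.1595]
loop_bar wrist 0.97 [0.4562 0.0974 0.1599]
loop_tab wrist 0.92 [0.4428 0.0966 0.1718]
scene 0.67 [250 192] [302 233] 479
0.7 [[309.5 197.9]] pivot [[287.4 222.6]]
0.9 [[305.3 194.3]] pivot [[287.4 222.6]]
1.1 [[300.3 191.8]] pivot [[287.4 222.6]]
```

View pics/i.png

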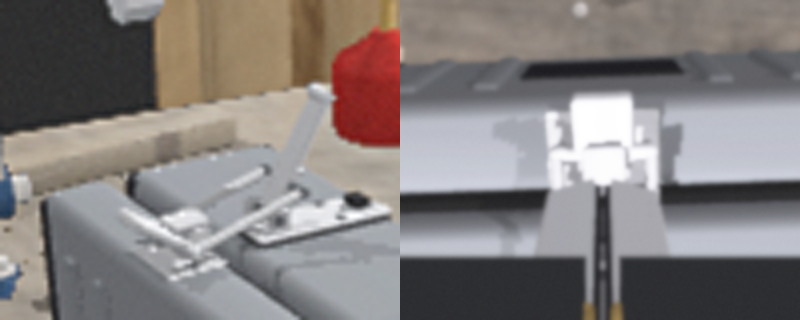

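The loop lies hooked with the tab outwards, and the lever stands at about 1.1 rad (tip px 300,193). Next I move over the lever tip with the fingers shut.

Request:
carry_out(commands=[[1, [-33, 0, 0], [0, 0, 0]], [1, [-33, 0, 0], [0, 0, 0]], [1, [-32, 0, 0], [0, 0, 0]], [1, [0, 0, 20], [0, 0, 0]], [1, [0, 0, 15], [0, 0, 0]], [1, [0, 0, 0], [0, 0, 0]], [1, [0, 0, 0], [0, 0, 0]]])

```text
time_s: 17.58
ee_pos: [0.5405, 0.103, 0.2007]
eef_rot: [3.142, 0.001, -3.079]
force: [0.2, 0.4, 0.4]
grip_width: 0.0006
grip_force: 0.0
```

Request:
carry_out(commands=[[1, [0, 0, 4], [0, 0, 0]], [1, [0, 0, 4], [0, 0, 0]], [1, [0, 0, 0], [0, 0, 0]]])

```text
time_s: 17.95
ee_pos: [0.5402, 0.103, 0.1916]
eef_rot: [-3.142, -0.0, -3.079]
force: [-0.0, 0.2, 0.7]
grip_width: 0.0006
grip_force: 0.0
```

Request:
carry_out(commands=[[1, [0, 0, 3], [0, 0, 0]], [1, [0, 0, 3], [0, 0, 0]], [1, [0, 0, 0], [0, 0, 0]]])

```text
time_s: 18.32
ee_pos: [0.5403, 0.103, 0.1856]
eef_rot: [-3.142, -0.0, -3.079]
force: [-0.8, 0.9, -0.1]
grip_width: 0.0004
grip_force: 0.0
```

Request:
carry_out(commands=[[1, [-1, 0, 3], [0, 0, 0]], [1, [-2, 0, 3], [0, 0, 0]], [1, [0, 0, 0], [0, 0, 0]]])

```text
time_s: 18.7
ee_pos: [0.544, 0.1032, 0.1802]
eef_rot: [3.141, 0.001, -3.079]
force: [1.6, -0.1, 3.8]
grip_width: 0.0007
grip_force: 1.7
```

Contact at the expected height with about 4 N. Next I follow the lever's arc downwards.

Request:
carry_out(commands=[[1, [-4, 0, 3.5], [0, 0, 0]], [1, [-3.5, 0, 3.5], [0, 0, 0]], [1, [-3, 0, 3.5], [0, 0, 0]], [1, [0, 0, 0], [0, 0, 0]]])

```text
time_s: 19.2
ee_pos: [0.5556, 0.1042, 0.1708]
eef_rot: [3.141, 0.005, -3.079]
force: [4.3, 2.6, 9.6]
grip_width: 0.0004
grip_force: 4.7
```

Request:
carry_out(commands=[[1, [-2, 0, 4], [0, 0, 0]], [1, [-1, 0, 4], [0, 0, 0]], [1, [-1, 0, 4], [0, 0, 0]], [1, [0, 0, 0], [0, 0, 0]]])

```text
time_s: 19.7
ee_pos: [0.5611, 0.1045, 0.1602]
eef_rot: [3.141, 0.01, -3.079]
force: [10.4, 2.6, 15.3]
grip_width: 0.0005
grip_force: 7.7
```

Request:
carry_out(commands=[[1, [-3, 0, 1], [0, 0, 0]], [1, [-1, 0, 2], [0, 0, 0]], [1, [0, 0, 0], [0, 0, 0]]])

```text
time_s: 20.08
ee_pos: [0.5637, 0.1047, 0.1559]
eef_rot: [3.141, 0.005, -3.079]
force: [5.8, 2.0, 9.1]
grip_width: 0.0003
grip_force: 4.6
```

```bash
python3 look.py
```

```text
20.075 [0.56372292 0.1047122  0.15590818] 0.00027539121239614494 4.641498816199601 [5.8122858 2.0318143 9.1110921]
keeper scene 0.89 [0.4617 0.0984 0.1585]
loop_bar scene 0.59 [0.4647 0.0989 0.1637]
loop_tab scene 0.51 [0.4481 0.0979 0.1718]
keeper scene 0.98 [0.4617 0.0977 0.1579]
loop_bar scene 0.54 [0.4648 0.0998 0.1585]
loop_tab scene 0.6 [0.4486 0.0996 0.1668]
keeper wrist 0.58 [0.4602 0.0999 0.1583]
keeper wrist 0.64 [0.459  0.1018 0.158 ]
loop_tab wrist 0.9 [0.4471 0.0947 0.1748]
```

Request:
carry_out(commands=[[1, [-1.5, 0, 2.5], [0, 0, 0]], [1, [-1.5, 0, 2.5], [0, 0, 0]], [1, [-1, 0, 2.5], [0, 0, 0]], [1, [0, 0, 0], [0, 0, 0]]])

```text
time_s: 21.42
ee_pos: [0.5673, 0.1049, 0.1478]
eef_rot: [3.141, 0.004, -3.079]
force: [4.6, 1.4, 6.7]
grip_width: 0.0003
grip_force: 3.2
```

Request:
carry_out(commands=[[1, [-1, 0, 2.5], [0, 0, 0]], [1, [-1, 0, 2.5], [0, 0, 0]], [1, [-0.5, 0, 2], [0, 0, 0]], [1, [0, 0, 0], [0, 0, 0]]])

```text
time_s: 21.92
ee_pos: [0.5688, 0.1048, 0.1401]
eef_rot: [3.141, 0.001, -3.079]
force: [2.4, 0.6, 3.6]
grip_width: 0.0003
grip_force: 2.0
```

Request:
carry_out(commands=[[1, [0, 0, 2], [0, 0, 0]], [1, [0, 0, 2], [0, 0, 0]], [1, [0, 0, 1.5], [0, 0, 0]], [1, [0, 0, 0], [0, 0, 0]]])

```text
time_s: 22.42
ee_pos: [0.568, 0.1046, 0.1339]
eef_rot: [-3.141, -0.001, -3.079]
force: [1.6, 0.6, 0.8]
grip_width: 0.0005
grip_force: 0.3
```

Request:
carry_out(commands=[[1, [0, 0, 1], [0, 0, 0]], [1, [0, 0, 1], [0, 0, 0]], [1, [0, 0, 0], [0, 0, 0]]])

```text
time_s: 22.8
ee_pos: [0.5682, 0.1047, 0.1322]
eef_rot: [-3.142, -0.0, -3.08]
force: [0.2, -0.4, -0.1]
grip_width: 0.0006
grip_force: 0.3
```

Request:
carry_out(commands=[[1, [0, 0, 0.8], [0, 0, 0]], [1, [0, 0, 0.8], [0, 0, 0]], [1, [0, 0, 0], [0, 0, 0]]])

```text
time_s: 23.18
ee_pos: [0.5683, 0.1047, 0.1307]
eef_rot: [3.142, -0.0, -3.079]
force: [-0.3, -0.1, 0.9]
grip_width: 0.0004
grip_force: 0.3
```

Request:
carry_out(commands=[[1, [0, 0, 0.8], [0, 0, 0]], [1, [0, 0, 0.8], [0, 0, 0]], [1, [0, 0, 0], [0, 0, 0]]])

```text
time_s: 23.55
ee_pos: [0.5682, 0.1047, 0.129]
eef_rot: [3.142, -0.0, -3.079]
force: [1.1, 0.7, 0.8]
grip_width: 0.0006
grip_force: 0.1
```

Request:
carry_out(commands=[[1, [0, 0, 0.7], [0, 0, 0]], [1, [0, 0, 0.7], [0, 0, 0]], [1, [0, 0, 0], [0, 0, 0]]])

```text
time_s: 23.92
ee_pos: [0.5683, 0.1047, 0.1276]
eef_rot: [3.142, -0.0, -3.079]
force: [0.3, 0.3, 0.2]
grip_width: 0.0
grip_force: 0.0
```

Request:
carry_out(commands=[[1, [0, 0, 0.7], [0, 0, 0]], [1, [0, 0, 0], [0, 0, 0]]])

```text
time_s: 24.18
ee_pos: [0.5683, 0.1047, 0.127]
eef_rot: [-3.142, -0.0, -3.079]
force: [-0.8, -0.0, -0.3]
grip_width: 0.0005
grip_force: 0.0
```

Request:
carry_out(commands=[[1, [0, 0, 0.7], [0, 0, 0]], [1, [0, 0, 0], [0, 0, 0]]])

```text
time_s: 24.42
ee_pos: [0.5683, 0.1047, 0.1263]
eef_rot: [3.142, -0.0, -3.079]
force: [-0.4, -0.1, -0.4]
grip_width: 0.0008
grip_force: 0.0
```

Request:
carry_out(commands=[[1, [0, 0, 0.6], [0, 0, 0]], [1, [0, 0, 0], [0, 0, 0]]])

```text
time_s: 24.68
ee_pos: [0.5684, 0.1047, 0.1258]
eef_rot: [-3.142, 0.0, -3.079]
force: [-1.3, 0.2, 0.8]
grip_width: 0.0003
grip_force: 0.7
```

Request:
carry_out(commands=[[1, [0, 0, 0.6], [0, 0, 0]], [1, [0, 0, 0], [0, 0, 0]]])

```text
time_s: 24.92
ee_pos: [0.5685, 0.1047, 0.1258]
eef_rot: [3.142, 0.001, -3.079]
force: [-2.6, -0.5, 6.8]
grip_width: 0.0008
grip_force: 3.1
```

Request:
carry_out(commands=[[1, [0, 0, 0.6], [0, 0, 0]], [1, [0, 0, 0], [0, 0, 0]]])

```text
time_s: 25.18
ee_pos: [0.5685, 0.1048, 0.1257]
eef_rot: [3.142, 0.001, -3.079]
force: [-3.8, -1.5, 10.3]
grip_width: 0.0005
grip_force: 5.4
```

```bash
python3 look.py; python3 - <<'E'
from h import *
s=ctrl.camera("scene")
for r in ctrl.outline_of("lever","scene")[:1]:
    p=np.argwhere(r["region"]); print(round(r["score"],2),p.min(0)[::-1],p.max(0)[::-1],len(p))
e=.0626;X=np.array([np.cos(e),np.sin(e)]);O=np.array([.4895,.0995])
for th in(0,.15,.3): print(th,proj(s,[*(O+X*(.020+.066*np.cos(th))),.162+.066*np.sin(th)]).round(1))
a=s["img"][160:240,240:340]
cv2.imwrite("pics/j.png",cv2.resize(a,(800,600)[:1]+(600,),interpolation=cv2.INTER_CUBIC))
E
```

```text
25.175 [0.56851881 0.10475416 0.12567728] 0.0004902779880992482 5.356268476461992 [-3.75850989 -1.46176852 10.33171067]
keeper scene 0.61 [0.4612 0.0985 0.158 ]
loop_bar scene 0.75 [0.465  0.1025 0.158 ]
loop_tab scene 0.76 [0.4493 0.099  0.1706]
keeper scene 0.67 [0.462  0.0974 0.1568]
loop_bar scene 0.55 [0.5097 0.1036 0.1481]
loop_tab scene 0.62 [0.4518 0.0969 0.1708]
keeper wrist 0.78 [0.4622 0.0997 0.1597]
loop_tab wrist 0.74 [0.452  0.0969 0.1743]
keeper wrist 0.79 [0.4604 0.098  0.1584]
loop_tab wrist 0.64 [0.4521 0.0954 0.1757]
0.74 [255 217] [317 232] 330
0 [[316.4 216.8]]
0.15 [[316.1 212.4]]
0.3 [[315.1 208.1]]
```

The lever is against its stop: z no longer gives and the outline reaches only to row 217, which is flat. Now I set the force to 15–20 N and hold.

Request:
carry_out(commands=[[1, [0, 0, 0.6], [0, 0, 0]], [1, [0, 0, 0], [0, 0, 0]], [1, [0, 0, 0], [0, 0, 0]]])

```text
time_s: 26.5
ee_pos: [0.5686, 0.1047, 0.1256]
eef_rot: [3.142, 0.001, -3.079]
force: [-6.6, -0.9, 15.2]
grip_width: 0.0006
grip_force: 7.6
```

Request:
carry_out(commands=[[1, [0, 0, 0.2], [0, 0, 0]], [1, [0, 0, 0], [0, 0, 0]], [1, [0, 0, 0], [0, 0, 0]], [1, [0, 0, 0], [0, 0, 0]], [1, [0, 0, 0], [0, 0, 0]], [1, [0, 0, 0], [0, 0, 0]], [1, [0, 0, 0], [0, 0, 0]], [1, [0, 0, 0], [0, 0, 0]], [1, [0, 0, 0], [0, 0, 0]], [1, [0, 0, 0], [0, 0, 0]]])

```text
time_s: 27.75
ee_pos: [0.5686, 0.1048, 0.1256]
eef_rot: [3.142, 0.002, -3.079]
force: [-5.8, -1.0, 17.4]
grip_width: 0.0007
grip_force: 8.3
```

Request:
carry_out(commands=[[1, [0, 0, -1], [0, 0, 0]], [1, [0, 0, -2], [0, 0, 0]], [1, [0, 0, -5], [0, 0, 0]], [1, [0, 0, -20], [0, 0, 0]], [1, [0, 0, -40], [0, 0, 0]], [1, [0, 0, -40], [0, 0, 0]], [1, [0, 0, 0], [0, 0, 0]], [1, [0, 0, 0], [0, 0, 0]]])

```text
time_s: 28.75
ee_pos: [0.5681, 0.1047, 0.231]
eef_rot: [-3.142, -0.001, -3.079]
force: [0.1, -0.5, 0.1]
grip_width: 0.0004
grip_force: 0.0
```

```bash
python3 look.py; python3 - <<'E'
from h import *
s=ctrl.camera("scene")
for r in ctrl.outline_of("lever","scene")[:1]:
    p=np.argwhere(r["region"]); print(round(r["score"],2),p.min(0)[::-1],p.max(0)[::-1],len(p))
a=s["img"][170:250,220:340]
cv2.imwrite("pics/k.png",cv2.resize(a,(780,520),interpolation=cv2.INTER_CUBIC))
E
```

```text
28.75 [0.56808632 0.10471307 0.2309686 ] 0.00042847697505612743 0.0 [ 0.05765524 -0.52012038  0.10514607]
keeper scene 0.62 [0.4617 0.0973 0.1579]
loop_bar scene 0.44 [0.464  0.0986 0.1596]
loop_tab scene 0.53 [0.4519 0.0993 0.1704]
keeper scene 0.73 [0.4627 0.0969 0.158 ]
loop_bar scene 0.71 [0.4641 0.1009 0.1602]
loop_tab scene 0.58 [0.4525 0.0979 0.174 ]
keeper wrist 0.73 [0.4623 0.0966 0.1601]
loop_bar wrist 0.89 [0.464  0.098  0.1618]
loop_tab wrist 0.72 [0.5111 0.3138 0.0007]
keeper wrist 0.88 [0.4598 0.1006 0.1582]
loop_bar wrist 0.76 [0.462  0.097  0.1615]
loop_tab wrist 0.7 [0.449  0.0968 0.1773]
0.59 [255 214] [317 232] 368
```

View pics/k.png

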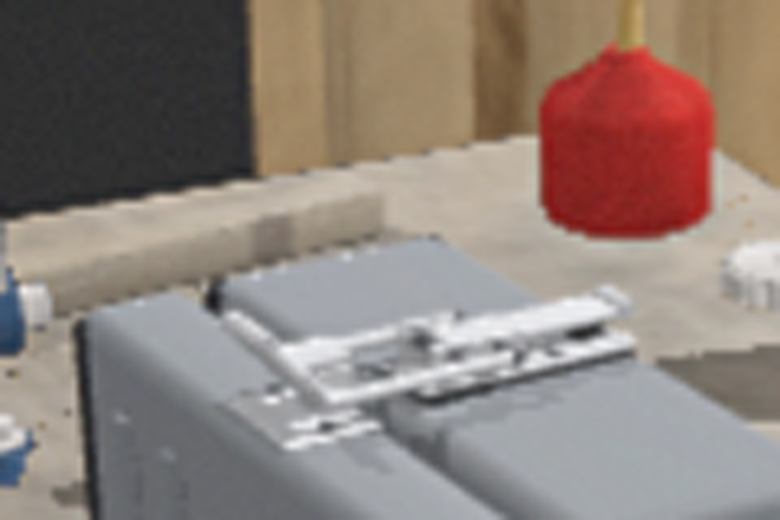

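The picture shows the lever flat (tip about 610,295), the loop hooked in the keeper, and the seam closed. The robot is clear, so I hand in.

```bash
python3 -c "
from station import ctrl
print(ctrl.hand_in())"
```

```text
the job is handed in; nothing more can be done
None
```

The job is handed in with no verdict returned: the loop is hooked in the keeper, the lever lies flat on its stop after about 1.3 s at 15–17 N vertical (17–18 N with the side load), the seam looks closed, and the arm never went near the bystanders.

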